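# Set up a filtered collimated light path on an optical rail

### The job

Set up the light path on the rail, going from the lamp towards the screen: the large condenser lens 70 mm from the lamp, the slit 70 mm beyond it, the small collimating lens 70 mm beyond the slit with its curved side (blue ring) facing the screen, and the green filter about midway between that lens and the screen with its mirror side (steel ring) facing the lamp; distances are from centre to centre. Each must sit fully down on the rail, square to it, and be let go. Tip nothing over and leave the case, the bottle and the tissue booklet where they are.

Things in the scene. Friction and masses are not known exactly. Their poses are not given: they have to be found in the camera images.
- rail: fixed aluminium optical rail on the bench, 408 mm long along its y, ticks every 10 mm. Section: flat top 23.5 mm wide, 24 mm above the bench; flanks slope at 60 degrees and centre a foot lowered onto it; base 54 mm wide. An optic's foot seats with its groove roof on the rail top: origin 8 mm above the bench, 1 mm side play. Origin: centre of the rail's underside, on the bench; z up
- lamp: fixed lamp near one end of the rail (either end): upright black cylinder, 49 mm over its fins, top 140 mm above the bench, on a foot like the optics'. A pale yellow window on both sides along the rail reaches 28 mm from its axis. Origin: centre of its foot's underside, 170 mm from the rail's middle, 8 mm above the bench
- screen: fixed white square screen in an aluminium frame, 84 x 84 mm, facing along the rail, on a foot near the rail's other end; top 133 mm above the bench. Origin: centre of its foot's underside, 170 mm from the rail's middle, 8 mm above the bench
- condenser: loose large lens, same both ways: black square mount 60 x 60 x 14 mm, brass ring on both faces, 115 mm high, 0.3 kg. Flat vertical mount sides at x = +/-30 mm. Dark foot 64 (x) x 44 (y) x 28 mm with a groove along y below: 16 mm deep, 44 mm wide at the bottom, 25.5 mm at its flat roof. Thin stem. Origin: centre of foot underside; y along the optical axis, which is 85 mm up; x across
- slit: loose slit, same both ways: bare aluminium square mount 50 x 50 x 14 mm, dark jaws inside, brass thumb screw 12 mm wide on top, 122 mm high in all, 0.28 kg. Origin: centre of foot underside; y along the optical axis (85 mm up), x across. Foot as the condenser's. Flat vertical mount sides at x = +/-25 mm. 
- collimator: loose small lens: black square mount 40 x 40 x 14 mm, 105 mm high in all, 0.26 kg. Its curved side, bulging glass in a blue ring, is on its +y face; the flat side (-y) has no ring. Origin: centre of foot underside; y along the optical axis (85 mm up), x across. Foot as the condenser's. Flat vertical mount sides at x = +/-20 mm. 
- filter: loose filter: green square mount 50 x 50 x 14 mm, 110 mm high in all, 0.28 kg. Its mirror side, with a bright steel ring 5 mm proud, is on its +y face; the other side (-y) shows dark green glass, no ring. Origin: centre of foot underside; y along the optical axis (85 mm up), x across. Foot as the condenser's. Flat vertical mount sides at x = +/-25 mm. 
- objective_case: bystander: round plastic case with clear screw lid, 41 mm in diameter, 58 mm high, standing; origin centre of underside
- bottle: bystander: lab bottle with grey cap, 57 mm in diameter, 100 mm high, standing; origin centre of underside
- tissue: bystander: small blue booklet of lens tissue lying flat, 64 x 102 x 9 mm; origin centre of underside

How it is judged (in metres and radians):
At the end, for the whole second after the job is handed in: All four seated at rest on the rail (origin within 4 mm of its line, 4 to 11.5 mm up, 0.08 rad of square, tilt under 0.05). Lamp-condenser, condenser-slit, slit-collimator 58 to 82 mm, in line; filter 42 to 105 mm from both collimator and screen. Collimator +y to the screen, filter +y to the lamp (x of condenser in the frame of rail between -0.004 and 0.004 m and z of condenser in the frame of rail between 0.004 and 0.0115 m and angle between the y axis of each of condenser, slit, collimator, filter and the y axis of rail, either way round below 0.08 rad and angle between each of condenser, slit, collimator, filter's own z axis and vertical below 0.05 rad and linear speed of each of condenser, slit, collimator, filter below 0.01 m/s and angular speed of each of condenser, slit, collimator, filter below 0.1 rad/s and x of slit in the frame of rail between -0.004 and 0.004 m and z of slit in the frame of rail between 0.004 and 0.0115 m and x of collimator in the frame of rail between -0.004 and 0.004 m and z of collimator in the frame of rail between 0.004 and 0.0115 m and x of filter in the frame of rail between -0.004 and 0.004 m and z of filter in the frame of rail between 0.004 and 0.0115 m and horizontal distance between condenser and lamp between 0.058 and 0.082 m and horizontal distance between slit and condenser between 0.058 and 0.082 m and horizontal distance between slit and lamp above 0.11 m and horizontal distance between collimator and slit between 0.058 and 0.082 m and horizontal distance between collimator and lamp above 0.17 m and horizontal distance between filter and collimator between 0.042 and 0.105 m and horizontal distance between filter and screen between 0.042 and 0.105 m and y of screen in the frame of collimator above 0 m and y of lamp in the frame of filter above 0 m); the robot touches nothing.
It fails at once if one of the four optics tipped over (more than 0.5 rad) (angle between any of condenser, slit, collimator, filter's own z axis and vertical above 0.5 rad).
It fails at once if case, bottle or tissue booklet moved more than 30 mm (distance of any of objective_case, bottle, tissue from where it was at the start of the episode above 0.03 m).
It also fails if it takes over 112 s, if anything falls off the work surface, if the arm or the gripper's body presses on something with over 40 N, if the wrist force passes 120 N, or if a joint passes its speed limit or range.

### The arm

A 6-joint arm with a two-finger parallel gripper is mounted at the origin on a cart in front of the work surface, level with it; the furniture and walls round the work are solid. World frame = base frame: x ahead of the robot, y to its left, z up, the work surface at z = 0. Lengths are in mm, angles in rad, forces in N, time in s.
With the tool pointing down it reaches from about 400 to 925 mm from the base axis. Payload 12.5 kg.
Tool frame: the origin (TCP) lies between the finger pads; the fingertips stand 19 mm ahead of it and the grasp point (between the pads) is the TCP (env.nose_length is the distance from the TCP to the fingertips, in mm); z points along the fingers, y is the line along which they close (so a half turn about z gives the same grasp; the last joint's range is limited). The gripper opens to 95 mm and grips with 3 to 60 N. Pads are 20 mm wide; open, the fingers measure 119 mm over their backs; the gripper's body (75 mm by 180 mm) begins 59 mm behind the grasp point.
Start: joints at [1.177, 0.491, 1.559, -0, 1.092, -0.106], TCP at [177.386, 599.319, 193.961] pointing down, gripper open.
Joint ranges: [-3.1, 3.1], [-0.84, 2.19], [0.05, 2.79], [-1.13, 4.28], [0.06, 2.93], [-2.69, 2.69]. Speed limits (rad/s): [2.22, 2.22, 2.79, 3.14, 3.14, 3.14].

### API

Orientations are given as [roll, pitch, yaw] about the fixed x, y, z axes, in that order (R = Rz(yaw) Ry(pitch) Rx(roll)).
In Python, from cell import env gives the robot as it stands. The module is installed in compiled form; this text tells all that it offers.
- The arm moves only by the tool drive_tool, never from a script. Its argument "rows" is a list that holds one entry, the list of rows, each a list of 7 numbers: the shift along the tool's x, y, z scaled (see below), then the turn, a rotation vector about the tool's x, y, z scaled (see below), then the opening, from 0 (shut) to 1 (fully open). In form: [[[tx, ty, tz, ax, ay, az, jaw], ...]]. A call has 1 to 5 rows; each row shifts and turns the commanded pose from where the row before left it, along the tool's axes as they then stand; what a row does not reach is not made up. The controller multiplies each number of a shift by 250 mm and each number of a turn by 180 degrees. A row lasts 1/8 s, in which the tool goes at most 62.5 mm and 10.7 degrees, less where a joint would pass 70% of its speed; a pose out of reach is approached as far as the arm can. A call with a number of a shift or a turn outside -1 to 1 is refused whole. A call with a gripper value outside its range is refused whole. The fingers move at their own pace and stop on an object; the grip force is fixed at half the most. Time passes only in rows, so rows that do not move let the fingers close. It gives the time, the measured TCP pose, the force, the opening and the grip force at its end, in the units of the state.
- env.state(): the state, without advancing time (a new reading comes with each control period).
- env.read_camera(name): name is "side" or "top"; returns a dict with "color" (480x640x3 uint8, blue, green, red), "camera_matrix" (3x3 intrinsics, pixels), "k1" (the pictures are not rectified: a ray, as slopes to the right and down, at radius r is drawn at 1 + k1 r^2 times it, then the intrinsics apply), "pose" (4x4, takes a point from camera to world coordinates). Camera axes: x right, y up, looking along -z (the intrinsics and any distortion apply to the point x, -y, -z); pixel columns grow to the right and rows downward; lengths in mm; the calibration is good to about 2 mm. A picture is of the moment at which its call begins. There is no depth.
- env.job_done(): hands the job in; it is judged then, once.
Trained networks look in a picture, given as the dict that the camera call returned (one of the last four; its "shot" number tells which), for a name from the list of things; names that differ only in an ending like _2 or _b are one class to them, and where a whole thing is asked for, a point or a joint stands for the part that bears it (a point fixed in the world has none). Each returns a list of dicts, best first, with "score" (0 to 1); they miss things now and then, are a little off and sometimes report something else, mostly with a low value. They report only what shows in the picture. A call takes as long as a camera call.
- env.search_frame(name, picture): "at" ([x, y, z] in mm, in the coordinates of the camera as it stood for that picture, good to about 4 mm: the middle of the surface that is visible of it).
- env.place_of(name, picture): "at" ([x, y, z] in mm, in the coordinates of the camera as it stood for that picture, good to about 4 mm: a listed point, or the origin of a listed thing).
The state is a dict: "t": time; "joints": joint angles; "qvel": joint speeds; "tau": joint torques, N m; "eef_pos": TCP position; "tcp_rot": TCP orientation; "ft_force": force on the tool from outside, world axes, zero at the start; "moment": the same for the moment, N m; "opening": opening from 0.0 (shut) to 1.0 (fully open); "grip_force": force on a finger pad.
Only numpy, scipy, OpenCV 4.12 (cv2) and the standard library are available. Lean on these libraries where they do the work, as an engineer would, in place of code of your own. Each camera call takes 0.05 s, during which the arm holds its last target. There are 200 camera calls.

## Working session

There is one attempt and no reset: what is moved stays moved. The work goes in short steps, Python scripts to look and compute and a tool call to move; the robot and the scene stay as the last step left them, time stands still between calls to the robot, and variables do not carry over. Pictures are saved under pics/ and viewed, at most 14 in all, crops included, and the job is handed in when it is done.

Besides the shell and the picture viewer there is one more tool, called by a JSON object that holds its "method" and its "body", one argument or row to a line. drive_tool: Moves the arm, as the interface text tells. Its arguments: {"type":"object","properties":{"rows":{"type":"array","items":{"type":"array","items":{"type":"array","items":{"type":"number","minimum":-1,"maximum":1}}}}},"required":["rows"]}

```bash
mkdir -p pics; cat > h.py <<'E'
import numpy as np, cv2
from cell import env
def world(p,at): return (p["pose"]@np.r_[at,1])[:3]
def proj(p,X):
    c=np.linalg.inv(p["pose"])@np.r_[X,1]; s=np.array([c[0],-c[1]])/-c[2]
    s=s*(1+p["k1"]*(s@s)); K=p["camera_matrix"]; return K[:2,:2]@s+K[:2,2]
def ray(p,u,v,z):
    K=p["camera_matrix"]; d=np.linalg.inv(K)@[u,v,1]; d=d[:2]; s=d.copy()
    for _ in range(20): s=d/(1+p["k1"]*(s@s))
    D=p["pose"][:3,:3]@[s[0],-s[1],-1]; o=p["pose"][:3,3]; return o+D*(z-o[2])/D[2]
E
python3 - <<'E'
from h import *
print(env.state())
for n in ["top","side"]:
    p=env.read_camera(n); cv2.imwrite(f"pics/{n}0.png",p["color"]); print(n,p["pose"].round(2).tolist(),p["camera_matrix"].tolist(),p["k1"])
    for o in "rail lamp screen condenser slit collimator filter objective_case bottle tissue".split():
        r=env.place_of(o,p); print(o,[(round(d["score"],2),world(p,d["at"]).round(0).tolist(),proj(p,world(p,d["at"])).round(0).tolist()) for d in r[:2]])
E
```

```text
{'t': 0.0, 'joints': array([ 1.17734627e+00,  4.91578046e-01,  1.55946653e+00, -1.50742097e-05,
        1.09171374e+00, -1.05570701e-01]), 'qvel': array([-0.00012024,  0.001138  ,  0.00206362, -0.00055113, -0.00184848,
       -0.00010441]), 'tau': array([-1.73851845e-05, -6.12646294e+01, -2.58178926e+01,  6.92191673e-02,
        4.83139779e-02, -1.36312378e-04]), 'eef_pos': array([177.30603128, 599.03024003, 193.3444035 ]), 'tcp_rot': array([-3.14043207e+00, -1.09536483e-04,  2.85372019e+00]), 'ft_force': array([ 0.07397475, -0.27555517,  0.12352706]), 'moment': array([-0.06760791,  0.06262884, -0.05736146]), 'grip_force': 0.0, 'opening': 0.9995785629668669}
top [[-0.02, 0.99, -0.1, 500.35], [-1.0, -0.02, -0.03, 45.21], [-0.03, 0.1, 0.99, 1089.49], [0.0, 0.0, 0.0, 1.0]] [[500.8487203674335, 0.0, 328.05278724292066], [0.0, 500.8487203674335, 244.36219691534964], [0.0, 0.0, 1.0]] -0.023633941315149357
rail [(0.85, [461.0, -24.0, -2.0], [376.0, 313.0])]
lamp [(0.73, [455.0, -192.0, 11.0], [455.0, 314.0])]
screen [(0.93, [464.0, 144.0, 6.0], [298.0, 313.0])]
condenser []
slit [(0.75, [62
[... 272 characters left out ...]
de [[-0.96, 0.2, -0.22, 352.7], [-0.29, -0.63, 0.72, 808.32], [0.0, 0.75, 0.66, 733.04], [0.0, 0.0, 0.0, 1.0]] [[502.20440372656486, 0.0, 313.23847924606673], [0.0, 502.20440372656486, 233.24040287183536], [0.0, 0.0, 1.0]] 0.04677265535017525
rail [(0.58, [460.0, -29.0, 5.0], [378.0, 231.0])]
lamp [(0.59, [452.0, -195.0, 7.0], [395.0, 188.0])]
screen [(0.71, [466.0, 141.0, 11.0], [358.0, 283.0])]
condenser [(0.92, [648.0, -278.0, 2.0], [327.0, 159.0])]
slit [(0.97, [628.0, -98.0, -6.0], [314.0, 202.0])]
collimator [(0.66, [616.0, 259.0, -1.0], [264.0, 314.0])]
filter [(0.72, [614.0, 72.0, 3.0], [297.0, 248.0])]
objective_case []
bottle []
tissue [(0.96, [450.0, 360.0, -1.0], [336.0, 384.0])]
```

View pics/top0.png

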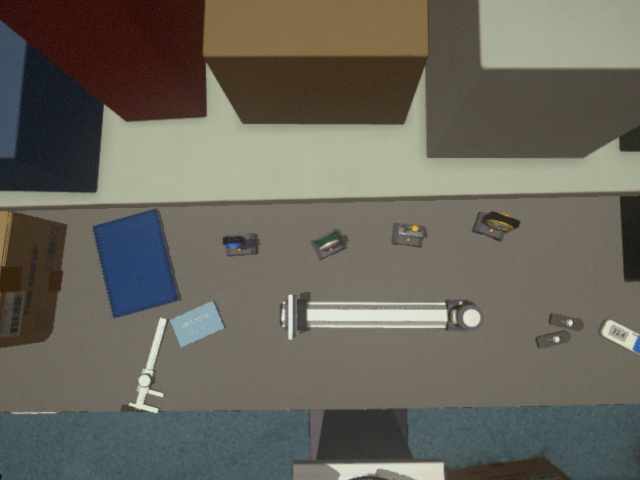

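View pics/side0.png

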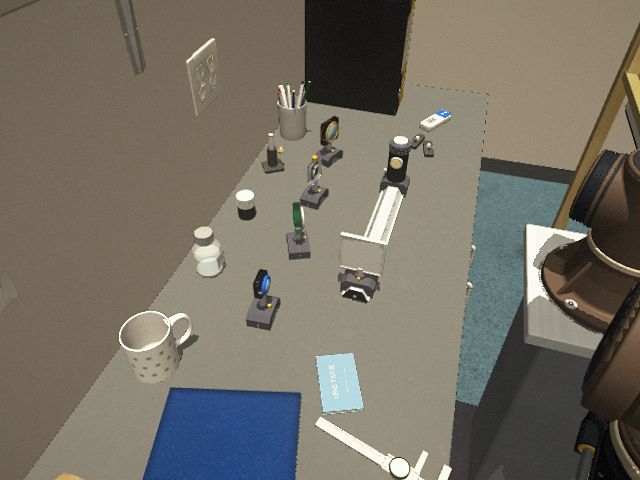

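```bash
python3 - <<'E'
from h import *
t=cv2.imread("pics/top0.png"); s=cv2.imread("pics/side0.png")
def c(im,u,v,w=40,h=30): return cv2.resize(im[v-h:v+h,u-w:u+w],(400,300),interpolation=cv2.INTER_CUBIC)
A=np.vstack([np.hstack([c(t,240,240),c(t,329,240)]),np.hstack([c(s,264,298),c(s,298,235)])])
B=np.vstack([np.hstack([c(t,408,234),c(t,496,223)]),np.hstack([c(s,314,180),c(s,330,140)])])
cv2.imwrite("pics/cA.png",A); cv2.imwrite("pics/cB.png",B)
p=env.read_camera("side"); q=env.read_camera("top")
for u,v in [(210,272),(247,216),(40,460),(305,95),(273,168),(292,135)]: print(u,v,ray(p,u,v,0).round(0))
for u,v in [(330,200)]: print(ray(q,u,v,0),ray(q,u,v,600))
for z in (12,): print("lamp/screen top", ray(q,470,317,148),ray(q,292,317,141))
E
```

```text
210 272 [759. 190.   0.]
247 216 [757.   3.   0.]
40 460 [825. 601.   0.]
305 95 [ 816. -613.    0.]
273 168 [ 769. -197.    0.]
292 135 [ 776. -368.    0.]
[709.91081135  69.07009789   0.        ] [594.50214593  55.92952237 600.        ]
lamp/screen top [ 455.3828799  -189.07108425  148.        ] [461.36149667 141.93666292 141.        ]
```

View pics/cA.png

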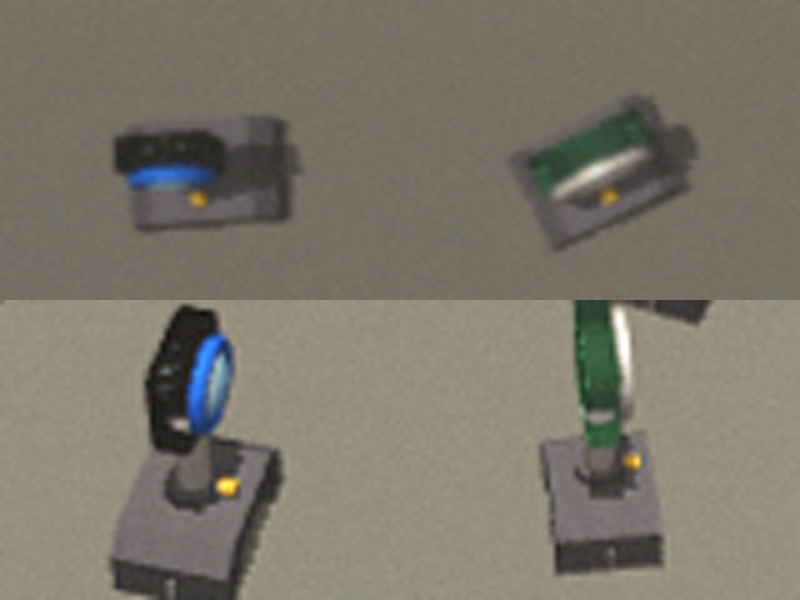

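View pics/cB.png

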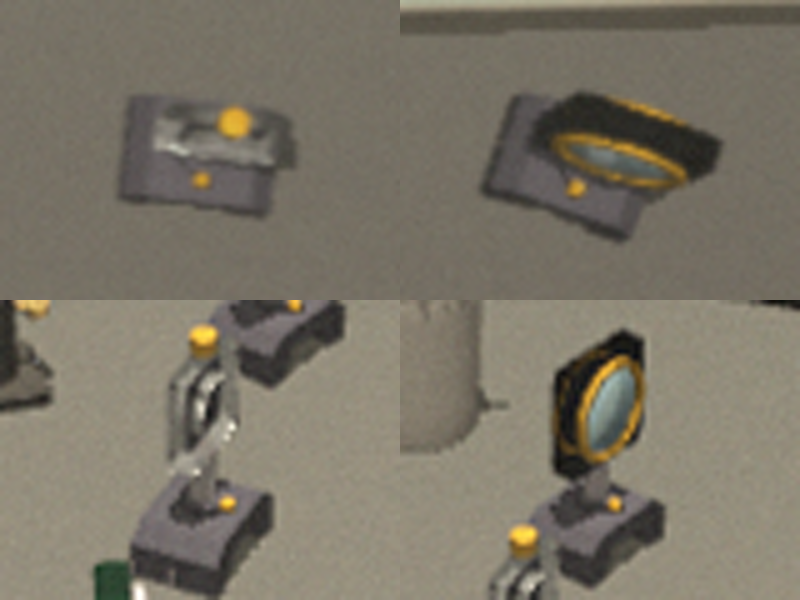

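```bash
cat >> h.py <<'E'
E
python3 - <<'E'
from h import *
q=env.read_camera("top"); p=env.read_camera("side")
def wy(u0,v0,a,b,z=14):
    f=lambda c: ray(q,u0-40+c[0]/5,v0-30+c[1]/5,z)[:2]
    d=f(b)-f(a); return np.degrees(np.arctan2(d[1],d[0]))
for n,u,v,a,b in [("coll",240,240,(138,230),(288,217)),("coll",240,240,(135,122),(280,117)),("filt",329,240,(115,155),(240,97)),("filt",329,240,(155,245),(288,187)),
 ("slit",408,234,(120,200),(268,215)),("cond",496,223,(83,193),(228,240))]: print(n,wy(u,v,a,b))
g=cv2.cvtColor(q["color"],cv2.COLOR_BGR2GRAY).astype(int)
# rail bright top edges per column
for sgn in (1,-1):
    pts=[]
    for u in range(312,440,4):
        col=g[290:345,u]; d=np.diff(col)*sgn; 
        k=np.where(d>25)[0]
        if len(k): pts.append((u,290+(k[0] if sgn>0 else k[-1])+.5))
    pts=np.array(pts); w=np.array([ray(q,*x,0)[:2] for x in pts])
    m=np.polyfit(w[:,1],w[:,0],1); print("edge",m,np.degrees(m[0]),np.std(w[:,0]-np.polyval(m,w[:,1])), pts[:3].tolist())
print(g[295:335,380].tolist())
R={}
for n,pic in (("top",q),("side",p)):
    for o in "rail lamp screen condenser slit collimator filter".split():
        for d in env.place_of(o,pic)[:1]: print(n,o,round(d["score"],2),world(pic,d["at"]).round(0))
E
```

```text
coll -86.30309708138476
coll -89.35933684650874
filt -66.24808809926061
filt -67.61854717730411
slit -97.12829127134592
cond -109.6099149808011
edge [1.96465859e-02 4.85876950e+02] 1.1256664523035647 0.01412885193849068 [[312.0, 301.5], [316.0, 301.5], [320.0, 301.5]]
edge [1.96813243e-02 4.30412685e+02] 1.1276568194103402 0.35025364488138866 [[312.0, 327.5], [316.0, 326.5], [320.0, 327.5]]
[113, 113, 115, 119, 117, 115, 123, 163, 214, 188, 139, 129, 123, 133, 174, 223, 223, 225, 224, 226, 225, 225, 226, 224, 224, 213, 159, 143, 152, 166, 198, 210, 171, 123, 117, 115, 115, 118, 113, 115]
top rail 0.91 [460. -25.   2.]
top lamp 0.63 [ 455. -195.   10.]
top screen 0.61 [464. 143.   6.]
top condenser 0.58 [ 643. -276.    4.]
top slit 0.8 [628. -97.   0.]
top collimator 0.9 [615. 263.   4.]
top filter 0.63 [608.  75.  -1.]
side rail 0.8 [460. -29.   4.]
side lamp 0.77 [ 455. -197.    7.]
side screen 0.66 [465. 144.   9.]
side condenser 0.74 [ 645. -276.    0.]
side slit 0.68 [629. -94.  -0.]
side collimator 0.96 [616. 256.  -1.]
side filter 0.64 [613.  72.   1.]
```

```bash
cat >> h.py <<'E'
import sys, json
def plan(wps, start=None):
    """wps: (x,y,z,yawdeg,jaw[,hold]) ; prints rows"""
    s=env.state(); r=s["tcp_rot"]; c=list(start or [*s["eef_pos"],np.degrees(r[2])])
    print("now",round(s["t"],2),np.round(s["eef_pos"],1),np.degrees(r).round(1)); rows=[]
    for w in wps:
        d=np.array(w[:3])-c[:3]; da=(w[3]-c[3]+180)%360-180
        n=max(1,int(np.ceil(np.linalg.norm(d)/52)),int(np.ceil(abs(da)/9.5)))
        for i in range(n):
            y=np.radians(c[3]); t=d/n
            rows.append([*np.round(np.array([np.cos(y)*t[0]+np.sin(y)*t[1],np.sin(y)*t[0]-np.cos(y)*t[1],-t[2]])/250,3).tolist(),0,0,round(-da/n/180,4),w[4]])
            c=[*(np.array(c[:3])+t),c[3]+da/n]
        rows+=[[0,0,0,0,0,0,w[4]]]*(w[5] if len(w)>5 else 0)
    for i in range(0,len(rows),5): print(json.dumps([rows[i:i+5]]).replace(" ",""))
E
python3 -c "
from h import *
plan([(616,259,190,182,1),(616,259,130,182,1,1)])"
```

```text
now 2.0 [177.4 599.3 193.9] [180.    0.  163.5]
[[[-0.188,-0.073,0.001,0,0,-0.0093,1],[-0.186,-0.079,0.001,0,0,-0.0093,1],[-0.183,-0.084,0.001,0,0,-0.0093,1],[-0.181,-0.09,0.001,0,0,-0.0093,1],[-0.178,-0.095,0.001,0,0,-0.0093,1]]]
[[[-0.175,-0.1,0.001,0,0,-0.0093,1],[-0.172,-0.105,0.001,0,0,-0.0093,1],[-0.169,-0.11,0.001,0,0,-0.0093,1],[-0.166,-0.115,0.001,0,0,-0.0093,1],[-0.162,-0.12,0.001,0,0,-0.0093,1]]]
[[[-0.159,-0.125,0.001,0,0,-0.0093,1],[-0.0,0.0,0.12,0,0,0.0,1],[-0.0,0.0,0.12,0,0,0.0,1],[0,0,0,0,0,0,1]]]
```

{"method": "drive_tool", "body": {
  "rows": [
    [[-0.188,-0.073,0.001,0,0,-0.0093,1],[-0.186,-0.079,0.001,0,0,-0.0093,1],[-0.183,-0.084,0.001,0,0,-0.0093,1],[-0.181,-0.09,0.001,0,0,-0.0093,1],[-0.178,-0.095,0.001,0,0,-0.0093,1]]
  ]
}}

```text
t: 2.62
eef_pos: [377.9, 443.5, 192.8]
tcp_rot: [3.141, 0.0, 3.001]
ft_force: [-0.0, 0.3, 0.3]
opening: 0.998
grip_force: 0.0
```

{"method": "drive_tool", "body": {
  "rows": [
    [[-0.175,-0.1,0.001,0,0,-0.0093,1],[-0.172,-0.105,0.001,0,0,-0.0093,1],[-0.169,-0.11,0.001,0,0,-0.0093,1],[-0.166,-0.115,0.001,0,0,-0.0093,1],[-0.162,-0.12,0.001,0,0,-0.0093,1]]
  ]
}}

```text
t: 3.25
eef_pos: [576.9, 288.7, 191.5]
tcp_rot: [3.141, 0.0, -3.136]
ft_force: [0.6, 1.2, 0.5]
opening: 0.995
grip_force: 0.0
```

{"method": "drive_tool", "body": {
  "rows": [
    [[-0.159,-0.125,0.001,0,0,-0.0093,1],[0,0,0.12,0,0,0,1],[0,0,0.12,0,0,0,1],[0,0,0,0,0,0,1]]
  ]
}}

```text
t: 3.75
eef_pos: [614.6, 258.4, 129.2]
tcp_rot: [-3.141, -0.004, -3.108]
ft_force: [0.3, -0.0, -0.1]
opening: 1.002
grip_force: 0.0
```

```bash
python3 -c "
from h import *
p=env.read_camera('side'); q=env.read_camera('top')
def c(im,X,pic):
    u,v=proj(pic,X).astype(int); return cv2.resize(im[v-45:v+45,u-60:u+60],(400,300),interpolation=cv2.INTER_CUBIC)
cv2.imwrite('pics/g1.png',np.hstack([c(p['color'],[616,259,90],p),c(q['color'],[616,259,100],q)]))
plan([(616,259,86,182,1),(616,259,86,182,0,5),(616,259,100,182,0)])"
```

```text
now 3.85 [615.9 259.1 132.1] [ 180.     0.  -178.1]
[[[-0.001,-0.0,0.184,0,0,-0.0004,1],[-0.0,0.0,-0.0,0,0,-0.0,0],[0,0,0,0,0,0,0],[0,0,0,0,0,0,0],[0,0,0,0,0,0,0]]]
[[[0,0,0,0,0,0,0],[0,0,0,0,0,0,0],[-0.0,0.0,-0.056,0,0,-0.0,0]]]
```

View pics/g1.png

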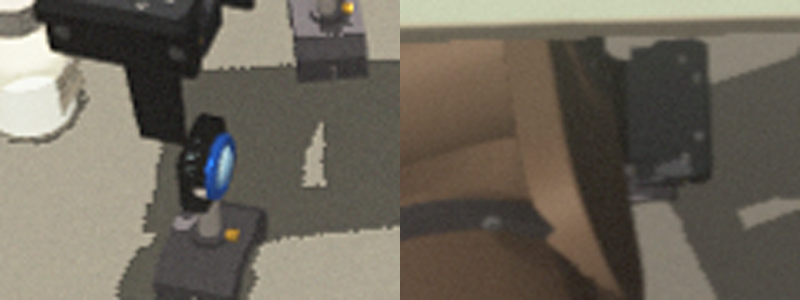

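```bash
python3 -c "
from h import *
p=env.read_camera('side')
o=proj(p,[616,259,90]).astype(int)-[60,45]
for X in ([616,306,113],[616,212,113],[616,259,105],[663,259,113],[569,259,113],[616,259,191]): print(X,((proj(p,X)-o)*3.33).round())
im=p['color'][140:380,130:450]; cv2.imwrite('pics/g2.png',cv2.resize(im,(800,600)))
"
```

```text
[616, 306, 113] [164. 187.]
[616, 212, 113] [232.  61.]
[616, 259, 105] [200. 132.]
[663, 259, 113] [115. 102.]
[569, 259, 113] [285. 141.]
[616, 259, 191] [188.   9.]
```

View pics/g2.png

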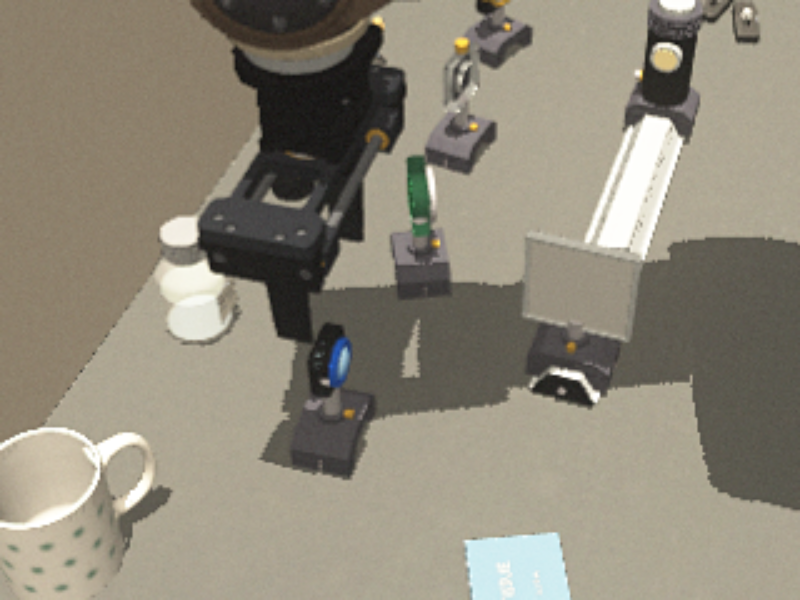

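```bash
python3 -c "
from h import *
print(env.nose_length, env.state()['eef_pos'], env.state()['joints'].round(3))
p=env.read_camera('side');q=env.read_camera('top')
for dy in (0,-50):
  for dz in (0,50):
    print(dy,dz,'side near/far tip',proj(p,[616,306+dy,113+dz]).round(),proj(p,[616,212+dy,113+dz]).round(),'body end',proj(p,[616,349+dy,191+dz]).round(),'top body -y end',proj(q,[616,169+dy,195+dz]).round(),'coll top',proj(q,[616,259,105]).round())
u,v=proj(q,[616,259,100]).astype(int)
print('obs top edge',u-60+310/3.33,v-45+110/3.33)
f=env.search_frame('collimator',p); print([(d['score'],world(p,d['at']).round()) for d in f[:1]])
"
```

```text
19.0 [616.03667856 259.18464267 132.54721152] [ 0.299  0.612  1.51   0.     1.018 -1.305]
0 0 side near/far tip [249. 291.] [270. 253.] body end [234. 276.] top body -y end [273. 232.] coll top [234. 239.]
0 50 side near/far tip [247. 270.] [268. 232.] body end [230. 252.] top body -y end [269. 229.] coll top [234. 239.]
-50 0 side near/far tip [260. 270.] [279. 235.] body end [247. 254.] top body -y end [301. 232.] coll top [234. 239.]
-50 50 side near/far tip [258. 249.] [278. 215.] body end [244. 230.] top body -y end [298. 228.] coll top [234. 239.]
obs top edge 267.0930930930931 227.03303303303304
[(0.95, array([611., 268.,  25.]))]
```

{"method": "drive_tool", "body": {
  "rows": [
    [[0,0,0.09,0,0,0,1],[0,0,0.09,0,0,0,1],[0,0,0,0,0,0,1]]
  ]
}}

```text
t: 4.42
eef_pos: [615.0, 258.8, 85.6]
tcp_rot: [-3.141, -0.002, -3.108]
ft_force: [0.7, 0.3, 0.7]
opening: 0.997
grip_force: 0.0
```

```bash
python3 -c "
from h import *
print(env.state()['eef_pos'])
p=env.read_camera('side')
print(proj(p,[616,306,68]),proj(p,[616,212,68]))
cv2.imwrite('pics/g3.png',cv2.resize(p['color'][200:350,180:380],(800,600),interpolation=cv2.INTER_CUBIC))
"
```

```text
[615.00796938 258.77640364  85.56059267]
[251.31406262 308.83700477] [270.92460574 270.98471352]
```

View pics/g3.png

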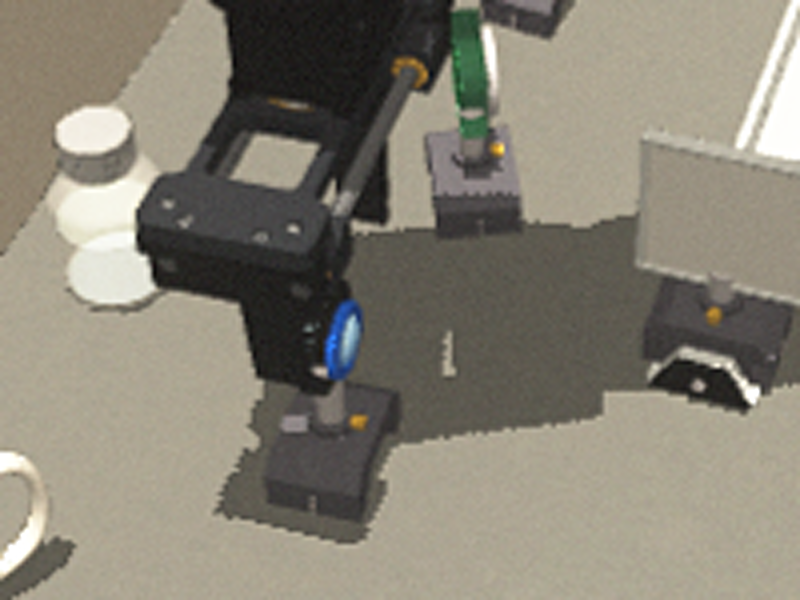

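{"method": "drive_tool", "body": {
  "rows": [
    [[0,0,0,0,0,0,0],[0,0,0,0,0,0,0],[0,0,0,0,0,0,0],[0,0,0,0,0,0,0],[0,0,0,0,0,0,0]]
  ]
}}

```text
t: 5.1
eef_pos: [615.6, 258.8, 86.2]
tcp_rot: [3.142, 0.0, -3.108]
ft_force: [0.8, 0.2, -0.2]
opening: 0.531
grip_force: 0.0
```

```bash
python3 -c "
from h import *
print(env.state())
p=env.read_camera('side')
cv2.imwrite('pics/g4.png',cv2.resize(p['color'][200:350,180:380],(800,600),interpolation=cv2.INTER_CUBIC))
"
```

```text
{'t': 5.1, 'joints': array([ 2.99186114e-01,  6.62638906e-01,  1.54975255e+00,  6.09213219e-05,
        9.29103270e-01, -1.30522968e+00]), 'qvel': array([-0.00015273,  0.00093687,  0.00163001, -0.00120195,  0.00073949,
       -0.00156648]), 'tau': array([ 5.32828766e-03, -6.89783835e+01, -2.27108467e+01, -1.01979202e-02,
        9.07626282e-02,  5.31289982e-05]), 'eef_pos': array([615.55570055, 258.84343111,  86.24832096]), 'tcp_rot': array([ 3.14151986e+00,  8.16863196e-05, -3.10800965e+00]), 'ft_force': array([ 0.8491988 ,  0.18026277, -0.18290147]), 'moment': array([-0.01121989,  0.03990493,  0.01079383]), 'grip_force': 0.0, 'opening': 0.5313145272602555}
```

View pics/g4.png

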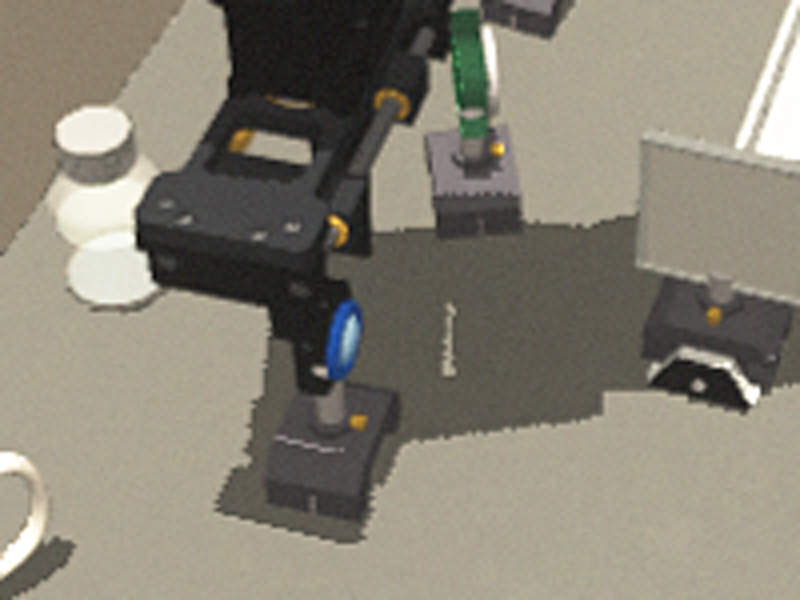

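{"method": "drive_tool", "body": {
  "rows": [
    [[0,0,0,0,0,0,0],[0,0,0,0,0,0,0],[0,0,0,0,0,0,0],[0,0,0,0,0,0,0]]
  ]
}}

```text
t: 5.65
eef_pos: [615.5, 258.8, 86.1]
tcp_rot: [3.142, -0.0, -3.108]
ft_force: [0.7, 0.5, 1.0]
opening: 0.068
grip_force: 0.0
```

```bash
python3 -c "
from h import *
p=env.read_camera('side');q=env.read_camera('top')
a=cv2.resize(p['color'][230:350,200:300],(400,480),interpolation=cv2.INTER_CUBIC)
b=cv2.resize(q['color'][180:300,190:290],(400,480),interpolation=cv2.INTER_CUBIC)
cv2.imwrite('pics/g5.png',np.hstack([a,b]))
S=lambda X:(((proj(p,X)-[200,230])*4).round()); T=lambda X:(((proj(q,X)-[190,180])*4).round()+[400,0])
for X in ([616,259,67],[616,259,110],[616,259,105],[616,259,65],[616,259,145]): print(X,S(X),T(X))
print(env.state()['opening'])
"
```

```text
[616, 259, 67] [246. 238.] [593. 244.]
[616, 259, 110] [240. 171.] [575. 235.]
[616, 259, 105] [240. 179.] [577. 236.]
[616, 259, 65] [246. 241.] [594. 244.]
[616, 259, 145] [234. 112.] [559. 226.]
0.014684000408208882
```

View pics/g5.png

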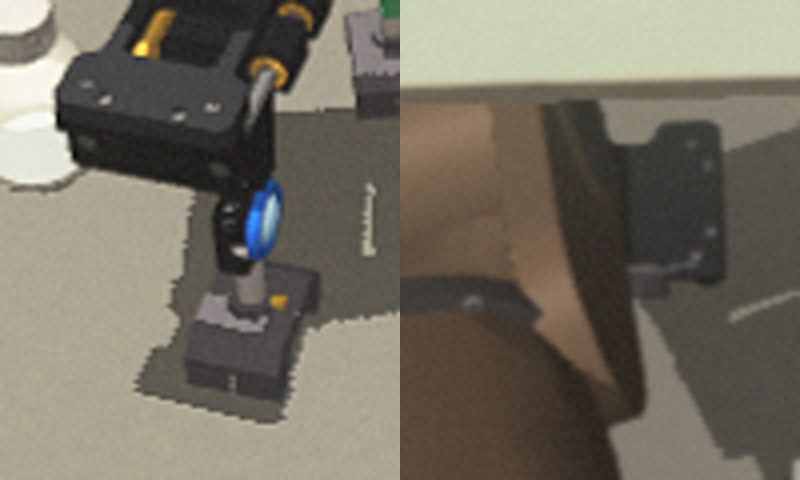

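{"method": "drive_tool", "body": {
  "rows": [
    [[0,0,0,0,0,0,0.8],[0,0,0,0,0,0,0.8],[0,0,0,0,0,0,0.8],[0,0,0,0,0,0,0.8],[0,0,0,0,0,0,0.8]]
  ]
}}

```text
t: 6.38
eef_pos: [615.5, 258.8, 86.2]
tcp_rot: [3.142, 0.0, -3.108]
ft_force: [-0.1, 0.3, 0.4]
opening: 0.482
grip_force: 0.0
```

{"method": "drive_tool", "body": {
  "rows": [
    [[0,0,0,0,0,0,0.8],[0,0,0,0,0,0,0.8],[0,0,0,0,0,0,0.8],[0,0,0,0,0,0,0.8]]
  ]
}}

```text
t: 6.88
eef_pos: [615.5, 258.9, 86.2]
tcp_rot: [3.142, 0.0, -3.108]
ft_force: [0.6, -0.1, -0.2]
opening: 0.796
grip_force: 0.0
```

{"method": "drive_tool", "body": {
  "rows": [
    [[0,0,0.06,0,0,0,0.8],[0,0,0.04,0,0,0,0.8],[0,0,0.03,0,0,0,0.8],[0,0,0.03,0,0,0,0.8],[0,0,0,0,0,0,0.8]]
  ]
}}

```text
t: 7.5
eef_pos: [615.3, 258.8, 45.5]
tcp_rot: [-3.141, -0.001, -3.108]
ft_force: [-0.3, 0.1, 0.4]
opening: 0.798
grip_force: 0.0
```

```bash
python3 -c "
from h import *
s=env.state(); print(s['eef_pos'],s['opening'],s['ft_force'])
p=env.read_camera('side')
cv2.imwrite('pics/g6.png',cv2.resize(p['color'][230:350,190:350],(800,600),interpolation=cv2.INTER_CUBIC))
"
```

```text
[615.27691584 258.77227784  45.49117805] 0.7980678725899727 [-0.29002715  0.10204241  0.42310539]
```

View pics/g6.png

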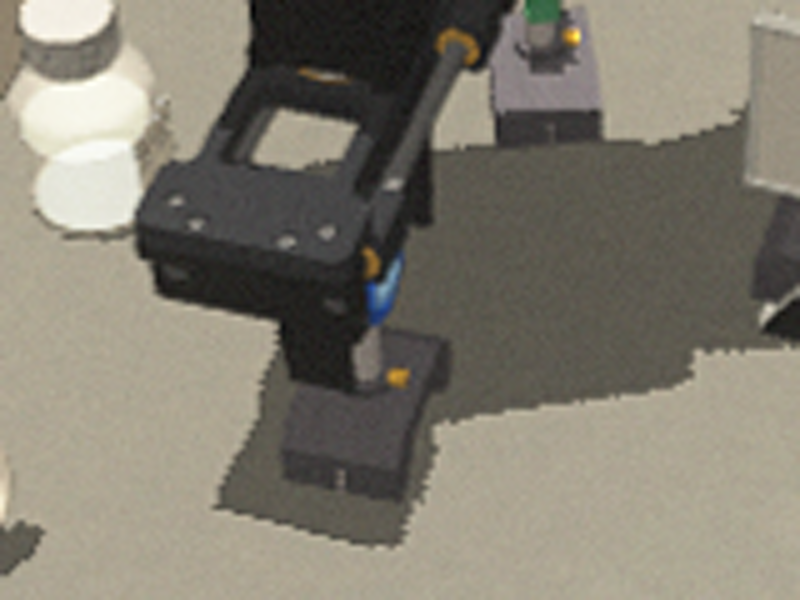

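{"method": "drive_tool", "body": {
  "rows": [
    [[0,0,0,0,0,0,0],[0,0,0,0,0,0,0],[0,0,0,0,0,0,0],[0,0,0,0,0,0,0],[0,0,0,0,0,0,0]]
  ]
}}

```text
t: 8.18
eef_pos: [615.5, 258.9, 46.2]
tcp_rot: [3.141, 0.0, -3.108]
ft_force: [-0.1, 0.8, -0.4]
opening: 0.42
grip_force: 30.0
```

{"method": "drive_tool", "body": {
  "rows": [
    [[0,0,0,0,0,0,0],[0,0,0,0,0,0,0]]
  ]
}}

```text
t: 8.43
eef_pos: [615.6, 258.9, 46.3]
tcp_rot: [3.141, 0.0, -3.108]
ft_force: [-1.3, 0.7, 0.7]
opening: 0.424
grip_force: 30.0
```

```bash
python3 -c "
from h import *
plan([(616,259,195,182,0),(459,16,195,88.7,0),(459,16,110,88.7,0,1)])"
```

```text
now 8.43 [615.6 258.9  46.3] [ 180.     0.  -178.1]
[[[-0.001,0.0,-0.198,0,0,-0.0001,0],[-0.001,0.0,-0.198,0,0,-0.0001,0],[-0.001,0.0,-0.198,0,0,-0.0001,0],[0.066,-0.095,0.0,0,0,0.0518,0],[0.05,-0.104,0.0,0,0,0.0518,0]]]
[[[0.032,-0.111,0.0,0,0,0.0518,0],[0.014,-0.115,0.0,0,0,0.0518,0],[-0.005,-0.116,0.0,0,0,0.0518,0],[-0.024,-0.113,0.0,0,0,0.0518,0],[-0.042,-0.108,0.0,0,0,0.0518,0]]]
[[[-0.059,-0.1,0.0,0,0,0.0518,0],[-0.074,-0.089,0.0,0,0,0.0518,0],[-0.087,-0.076,0.0,0,0,0.0518,0],[0.0,0.0,0.17,0,0,-0.0,0],[0.0,0.0,0.17,0,0,-0.0,0]]]
[[[0,0,0,0,0,0,0]]]
```

{"method": "drive_tool", "body": {
  "rows": [
    [[0,0,-0.198,0,0,0,0],[0,0,-0.198,0,0,0,0],[0,0,-0.198,0,0,0,0],[0.066,-0.095,0,0,0,0.0518,0],[0.05,-0.104,0,0,0,0.0518,0]]
  ]
}}

```text
t: 9.05
eef_pos: [583.4, 209.7, 194.8]
tcp_rot: [-3.141, 0.0, 2.845]
ft_force: [0.2, -0.5, -2.8]
opening: 0.417
grip_force: 30.0
```

{"method": "drive_tool", "body": {
  "rows": [
    [[0.032,-0.111,0,0,0,0.0518,0],[0.014,-0.115,0,0,0,0.0518,0],[-0.005,-0.116,0,0,0,0.0518,0],[-0.024,-0.113,0,0,0,0.0518,0],[-0.042,-0.108,0,0,0,0.0518,0]]
  ]
}}

```text
t: 9.68
eef_pos: [504.8, 87.9, 194.4]
tcp_rot: [-3.141, -0.0, 2.031]
ft_force: [0.1, -0.6, -1.5]
opening: 0.418
grip_force: 30.0
```

{"method": "drive_tool", "body": {
  "rows": [
    [[-0.059,-0.1,0,0,0,0.0518,0],[-0.074,-0.089,0,0,0,0.0518,0],[-0.087,-0.076,0,0,0,0.0518,0],[0,0,0.17,0,0,0,0],[0,0,0.17,0,0,0,0]]
  ]
}}

```text
t: 10.3
eef_pos: [458.4, 15.4, 109.1]
tcp_rot: [3.14, 0.0, 1.547]
ft_force: [0.0, -0.5, -2.5]
opening: 0.415
grip_force: 30.0
```

{"method": "drive_tool", "body": {
  "rows": [
    [[0,0,0,0,0,0,0],[0,0,0,0,0,0,0]]
  ]
}}

```text
t: 10.55
eef_pos: [458.9, 15.9, 110.7]
tcp_rot: [3.141, 0.0, 1.548]
ft_force: [-0.3, 0.6, -2.3]
opening: 0.421
grip_force: 30.0
```

```bash
python3 -c "
from h import *
s=env.state(); print(s['eef_pos'],s['tcp_rot'],s['opening'],s['ft_force'])
for n in ('side','top'):
  p=env.read_camera(n)
  for o in ('collimator','rail'):
    for f in ('place_of','search_frame'): print(n,o,f,[(round(d['score'],2),world(p,d['at']).round()) for d in getattr(env,f)(o,p)[:1]])
  if n=='side': cv2.imwrite('pics/g7.png',cv2.resize(p['color'][130:310,270:510],(800,600),interpolation=cv2.INTER_CUBIC))
"
```

```text
[458.93902977  15.85152056 110.72328561] [3.14078996e+00 5.40833613e-05 1.54798842e+00] 0.420642315125711 [-0.33184881  0.59439496 -2.33159758]
side collimator place_of [(0.64, array([460.,  11.,  62.]))]
side collimator search_frame [(0.91, array([458.,  21.,  91.]))]
side rail place_of [(0.86, array([459., -28.,   4.]))]
side rail search_frame [(0.77, array([453., -11.,  22.]))]
top collimator place_of []
top collimator search_frame []
top rail place_of []
top rail search_frame [(0.76, array([ 459., -122.,   21.]))]
```

View pics/g7.png

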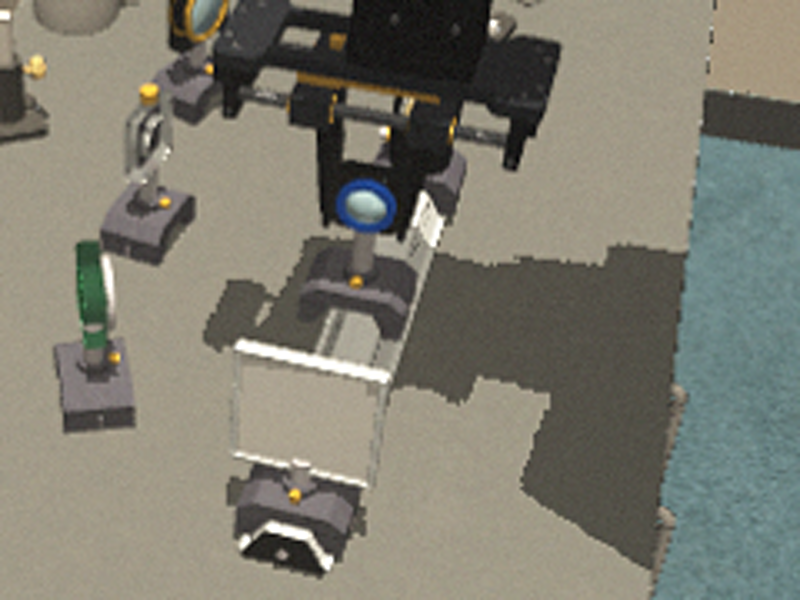

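{"method": "drive_tool", "body": {
  "rows": [
    [[0,0,0.12,0,0,0,0],[0,0,0.04,0,0,0,0],[0,0,0.04,0,0,0,0],[0,0,0.02,0,0,0,0],[0,0,0.008,0,0,0,0]]
  ]
}}

```text
t: 11.68
eef_pos: [458.8, 15.9, 53.8]
tcp_rot: [3.141, 0.0, 1.548]
ft_force: [-9.3, 0.3, 43.7]
opening: 0.418
grip_force: 30.0
```

{"method": "drive_tool", "body": {
  "rows": [
    [[0,0,0,0,0,0,0],[0,0,0,0,0,0,0]]
  ]
}}

```text
t: 11.92
eef_pos: [458.8, 15.9, 53.8]
tcp_rot: [3.14, 0.0, 1.548]
ft_force: [-3.1, 0.2, 12.7]
opening: 0.418
grip_force: 30.0
```

{"method": "drive_tool", "body": {
  "rows": [
    [[0,0,0,0,0,0,0.85],[0,0,0,0,0,0,0.85],[0,0,0,0,0,0,0.85],[0,0,-0.03,0,0,0,0.85],[0,0,-0.06,0,0,0,0.85]]
  ]
}}

```text
t: 12.55
eef_pos: [458.2, 15.9, 75.4]
tcp_rot: [-3.141, -0.0, 1.548]
ft_force: [-0.4, -0.8, 0.1]
opening: 0.841
grip_force: 0.0
```

{"method": "drive_tool", "body": {
  "rows": [
    [[0,0,-0.2,0,0,0,0.85],[0,0,0,0,0,0,0.85]]
  ]
}}

```text
t: 12.8
eef_pos: [459.8, 15.8, 128.1]
tcp_rot: [3.136, 0.0, 1.548]
ft_force: [-0.3, 0.5, -0.2]
opening: 0.85
grip_force: 0.0
```

```bash
python3 -c "
from h import *
p=env.read_camera('side')
for o in ('collimator','slit','filter'):
    print(o,[(round(d['score'],2),world(p,d['at']).round()) for d in env.place_of(o,p)[:1]])
plan([(628,-96,125,173,.85),(628,-96,46,173,.85,1)])"
```

```text
collimator [(0.85, array([458.,  10.,   7.]))]
slit [(0.86, array([629., -98.,  -2.]))]
filter [(0.77, array([613.,  71.,   2.]))]
now 13.0 [457.9  15.9 124.5] [-179.9   -0.    88.7]
[[[-0.048,0.077,-0.0,0,0,-0.052,0.85],[-0.06,0.068,-0.0,0,0,-0.052,0.85],[-0.07,0.057,-0.0,0,0,-0.052,0.85],[-0.078,0.045,-0.0,0,0,-0.052,0.85],[-0.085,0.032,-0.0,0,0,-0.052,0.85]]]
[[[-0.089,0.017,-0.0,0,0,-0.052,0.85],[-0.09,0.003,-0.0,0,0,-0.052,0.85],[-0.09,-0.012,-0.0,0,0,-0.052,0.85],[-0.087,-0.026,-0.0,0,0,-0.052,0.85],[-0.0,0.0,0.158,0,0,-0.0,0.85]]]
[[[-0.0,0.0,0.158,0,0,-0.0,0.85],[0,0,0,0,0,0,0.85]]]
```

{"method": "drive_tool", "body": {
  "rows": [
    [[-0.048,0.077,0,0,0,-0.052,0.85],[-0.06,0.068,0,0,0,-0.052,0.85],[-0.07,0.057,0,0,0,-0.052,0.85],[-0.078,0.045,0,0,0,-0.052,0.85],[-0.085,0.032,0,0,0,-0.052,0.85]]
  ]
}}

```text
t: 13.62
eef_pos: [553.0, -46.6, 123.8]
tcp_rot: [-3.14, -0.002, 2.37]
ft_force: [-0.3, -0.4, 0.6]
opening: 0.85
grip_force: 0.0
```

{"method": "drive_tool", "body": {
  "rows": [
    [[-0.089,0.017,0,0,0,-0.052,0.85],[-0.09,0.003,0,0,0,-0.052,0.85],[-0.09,-0.012,0,0,0,-0.052,0.85],[-0.087,-0.026,0,0,0,-0.052,0.85],[0,0,0,0,0,0,0.85]]
  ]
}}

```text
t: 14.25
eef_pos: [628.7, -96.5, 123.5]
tcp_rot: [3.141, -0.002, 3.017]
ft_force: [-0.0, 0.4, -0.3]
opening: 0.852
grip_force: 0.0
```

{"method": "drive_tool", "body": {
  "rows": [
    [[0,0,0.1,0,0,0,0.85],[0,0,0.1,0,0,0,0.85],[0,0,0.08,0,0,0,0.85],[0,0,0.035,0,0,0,0.85],[0,0,0,0,0,0,0.85]]
  ]
}}

```text
t: 14.88
eef_pos: [628.0, -95.7, 45.9]
tcp_rot: [3.141, -0.001, 3.017]
ft_force: [0.4, -0.1, -0.1]
opening: 0.851
grip_force: 0.0
```

{"method": "drive_tool", "body": {
  "rows": [
    [[0,0,0,0,0,0,0],[0,0,0,0,0,0,0],[0,0,0,0,0,0,0],[0,0,0,0,0,0,0],[0,0,0,0,0,0,0]]
  ]
}}

```text
t: 15.5
eef_pos: [628.7, -96.2, 46.7]
tcp_rot: [-3.141, 0.0, 3.018]
ft_force: [-0.7, -1.3, 3.7]
opening: 0.525
grip_force: 29.9
```

{"method": "drive_tool", "body": {
  "rows": [
    [[0,0,0,0,0,0,0],[0,0,0,0,0,0,0]]
  ]
}}

```text
t: 15.75
eef_pos: [628.7, -96.2, 46.7]
tcp_rot: [-3.141, 0.001, 3.018]
ft_force: [-0.5, -2.7, 6.1]
opening: 0.528
grip_force: 29.9
```

```bash
python3 -c "
from h import *
print(env.state()['opening'],env.state()['grip_force'])
plan([(628,-96,145,173,0),(456.5,-54,145,88.7,0),(456.5,-54,70,88.7,0,1),(456.5,-54,53.5,88.7,0,1)])"
```

```text
0.5283790793304438 29.90961581468582
now 15.75 [628.7 -96.2  46.7] [-180.     0.   172.9]
[[[0.002,0.0,-0.197,0,0,-0.0002,0],[0.002,0.0,-0.197,0,0,-0.0002,0],[0.078,0.009,-0.0,0,0,0.052,0],[0.078,-0.004,-0.0,0,0,0.052,0],[0.077,-0.016,-0.0,0,0,0.052,0]]]
[[[0.073,-0.029,-0.0,0,0,0.052,0],[0.067,-0.04,-0.0,0,0,0.052,0],[0.06,-0.051,-0.0,0,0,0.052,0],[0.051,-0.06,-0.0,0,0,0.052,0],[0.041,-0.067,-0.0,0,0,0.052,0]]]
[[[0.029,-0.073,-0.0,0,0,0.052,0],[-0.0,-0.0,0.15,0,0,-0.0,0],[-0.0,-0.0,0.15,0,0,-0.0,0],[0,0,0,0,0,0,0],[0.0,0.0,0.066,0,0,-0.0,0]]]
[[[0,0,0,0,0,0,0]]]
```

{"method": "drive_tool", "body": {
  "rows": [
    [[0,0,-0.197,0,0,0,0],[0,0,-0.197,0,0,0,0],[0.08,0.009,0,0,0,0.052,0],[0.08,-0.004,0,0,0,0.052,0],[0.077,-0.016,0,0,0,0.052,0]]
  ]
}}

```text
t: 16.38
eef_pos: [569.3, -81.3, 144.2]
tcp_rot: [-3.141, -0.002, 2.523]
ft_force: [0.3, 0.7, -3.5]
opening: 0.524
grip_force: 29.9
```

{"method": "drive_tool", "body": {
  "rows": [
    [[0.073,-0.029,0,0,0,0.052,0],[0.067,-0.04,0,0,0,0.052,0],[0.06,-0.051,0,0,0,0.052,0],[0.051,-0.06,0,0,0,0.052,0],[0.041,-0.067,0,0,0,0.052,0]]
  ]
}}

```text
t: 17.0
eef_pos: [474.0, -58.1, 144.3]
tcp_rot: [-3.14, -0.001, 1.706]
ft_force: [0.4, -0.4, -3.8]
opening: 0.523
grip_force: 29.9
```

{"method": "drive_tool", "body": {
  "rows": [
    [[0.029,-0.073,0,0,0,0.052,0],[0,0,0,0,0,0,0],[0,0,0.11,0,0,0,0],[0,0,0.11,0,0,0,0],[0,0,0,0,0,0,0]]
  ]
}}

```text
t: 17.62
eef_pos: [455.7, -53.9, 88.5]
tcp_rot: [-3.138, -0.001, 1.551]
ft_force: [-0.3, -0.3, -3.7]
opening: 0.526
grip_force: 29.9
```

```bash
python3 -c "
from h import *
p=env.read_camera('side')
for o in ('collimator','slit','lamp'):
    print(o,[(round(d['score'],2),world(p,d['at']).round()) for d in env.place_of(o,p)[:1]])
plan([(456.5,-54,70,88.7,0),(456.5,-54,53.5,88.7,0,1)])"
```

```text
collimator [(0.93, array([457.,  11.,   6.]))]
slit [(0.62, array([454., -55.,  38.]))]
lamp [(0.54, array([ 455., -196.,    9.]))]
now 17.82 [456.7 -54.2  90.7] [179.9   0.   88.7]
[[[0.001,-0.001,0.083,0,0,0.0002,0],[0.0,0.0,0.066,0,0,-0.0,0],[0,0,0,0,0,0,0]]]
```

{"method": "drive_tool", "body": {
  "rows": [
    [[0,0,0.06,0,0,0,0],[0,0,0.04,0,0,0,0],[0,0,0.03,0,0,0,0],[0,0,0.015,0,0,0,0],[0,0,0,0,0,0,0]]
  ]
}}

```text
t: 18.45
eef_pos: [457.2, -54.4, 54.2]
tcp_rot: [3.139, 0.001, 1.548]
ft_force: [3.2, -1.0, 0.1]
opening: 0.523
grip_force: 30.0
```

{"method": "drive_tool", "body": {
  "rows": [
    [[0,0,0,0,0,0,0],[0,0,0,0,0,0,0]]
  ]
}}

```text
t: 18.7
eef_pos: [457.2, -54.4, 54.2]
tcp_rot: [3.139, 0.001, 1.548]
ft_force: [5.4, -1.0, 3.8]
opening: 0.522
grip_force: 30.0
```

{"method": "drive_tool", "body": {
  "rows": [
    [[0,0,0,0,0,0,0.95],[0,0,0,0,0,0,0.95],[0,0,0,0,0,0,0.95],[0,0,-0.03,0,0,0,0.95],[0,0,-0.06,0,0,0,0.95]]
  ]
}}

```text
t: 19.32
eef_pos: [455.6, -53.9, 76.4]
tcp_rot: [-3.14, -0.0, 1.548]
ft_force: [0.4, 0.3, -0.2]
opening: 0.941
grip_force: 0.0
```

{"method": "drive_tool", "body": {
  "rows": [
    [[0,0,-0.1,0,0,0,0.95],[0,0,-0.1,0,0,0,0.95],[0,0,0,0,0,0,0.95]]
  ]
}}

```text
t: 19.7
eef_pos: [456.6, -54.2, 127.7]
tcp_rot: [3.138, 0.001, 1.548]
ft_force: [0.1, -0.8, -0.7]
opening: 0.947
grip_force: 0.0
```

```bash
python3 -c "
from h import *
p=env.read_camera('side')
for o in ('collimator','slit','condenser'):
    print(o,[(round(d['score'],2),world(p,d['at']).round()) for d in env.place_of(o,p)[:1]])
plan([(645,-276,125,160.4,.95,1),(645,-276,46,160.4,.95,1)])"
```

```text
collimator [(0.72, array([ 646., -279.,    1.]))]
slit [(0.73, array([456., -56.,   6.]))]
condenser [(0.71, array([ 645., -277.,    2.]))]
now 19.9 [455.6 -53.9 125.5] [-179.9   -0.    88.7]
[[[-0.109,0.097,0.0,0,0,-0.0498,0.95],[-0.123,0.079,0.0,0,0,-0.0498,0.95],[-0.133,0.059,0.0,0,0,-0.0498,0.95],[-0.141,0.037,0.0,0,0,-0.0498,0.95],[-0.145,0.015,0.0,0,0,-0.0498,0.95]]]
[[[-0.146,-0.008,0.0,0,0,-0.0498,0.95],[-0.143,-0.03,0.0,0,0,-0.0498,0.95],[-0.136,-0.052,0.0,0,0,-0.0498,0.95],[0,0,0,0,0,0,0.95],[0.0,0.0,0.158,0,0,-0.0,0.95]]]
[[[0.0,0.0,0.158,0,0,-0.0,0.95],[0,0,0,0,0,0,0.95]]]
```

{"method": "drive_tool", "body": {
  "rows": [
    [[-0.109,0.097,0,0,0,-0.0498,0.95],[-0.123,0.079,0,0,0,-0.0498,0.95],[-0.133,0.059,0,0,0,-0.0498,0.95],[-0.141,0.037,0,0,0,-0.0498,0.95],[-0.145,0.015,0,0,0,-0.0498,0.95]]
  ]
}}

```text
t: 20.52
eef_pos: [574.5, -193.7, 125.0]
tcp_rot: [-3.141, -0.002, 2.335]
ft_force: [1.3, 0.1, -0.0]
opening: 0.952
grip_force: 0.0
```

{"method": "drive_tool", "body": {
  "rows": [
    [[-0.146,-0.008,0,0,0,-0.0498,0.95],[-0.143,-0.03,0,0,0,-0.0498,0.95],[-0.136,-0.052,0,0,0,-0.0498,0.95],[0,0,0,0,0,0,0.95]]
  ]
}}

```text
t: 21.02
eef_pos: [645.6, -277.6, 124.0]
tcp_rot: [3.141, -0.002, 2.799]
ft_force: [-1.1, 0.2, -0.3]
opening: 0.95
grip_force: 0.0
```

{"method": "drive_tool", "body": {
  "rows": [
    [[0,0,0.1,0,0,0,0.95],[0,0,0.1,0,0,0,0.95],[0,0,0.08,0,0,0,0.95],[0,0,0.035,0,0,0,0.95],[0,0,0,0,0,0,0.95]]
  ]
}}

```text
t: 21.65
eef_pos: [645.1, -275.9, 47.0]
tcp_rot: [3.141, -0.001, 2.799]
ft_force: [-0.0, -0.2, 0.1]
opening: 0.949
grip_force: 0.0
```

{"method": "drive_tool", "body": {
  "rows": [
    [[0,0,0,0,0,0,0],[0,0,0,0,0,0,0],[0,0,0,0,0,0,0],[0,0,0,0,0,0,0],[0,0,0,0,0,0,0]]
  ]
}}

```text
t: 22.28
eef_pos: [645.3, -276.2, 47.7]
tcp_rot: [-3.142, 0.0, 2.799]
ft_force: [-0.5, -0.6, 2.7]
opening: 0.632
grip_force: 30.0
```

{"method": "drive_tool", "body": {
  "rows": [
    [[0,0,0,0,0,0,0],[0,0,0,0,0,0,0]]
  ]
}}

```text
t: 22.52
eef_pos: [645.4, -276.2, 47.7]
tcp_rot: [-3.142, 0.0, 2.799]
ft_force: [-1.7, 0.5, 4.5]
opening: 0.629
grip_force: 30.0
```

```bash
python3 -c "
from h import *
print(env.state()['opening'],env.state()['grip_force'])
plan([(645,-276,185,160.4,0),(456,-124,185,88.7,0,1),(456,-124,90,88.7,0,1)])"
```

```text
0.6287560745662075 29.985294342041016
now 22.52 [ 645.4 -276.2   47.7] [-180.     0.   160.4]
[[[0.001,0.0,-0.183,0,0,-0.0,0],[0.001,0.0,-0.183,0,0,-0.0,0],[0.001,0.0,-0.183,0,0,-0.0,0],[0.115,0.04,-0.0,0,0,0.0498,0],[0.119,0.022,-0.0,0,0,0.0498,0]]]
[[[0.121,0.003,-0.0,0,0,0.0498,0],[0.12,-0.016,-0.0,0,0,0.0498,0],[0.116,-0.035,-0.0,0,0,0.0498,0],[0.109,-0.052,-0.0,0,0,0.0498,0],[0.1,-0.069,-0.0,0,0,0.0498,0]]]
[[[0.088,-0.084,-0.0,0,0,0.0498,0],[0,0,0,0,0,0,0],[0.0,0.0,0.19,0,0,-0.0,0],[0.0,0.0,0.19,0,0,-0.0,0],[0,0,0,0,0,0,0]]]
```

{"method": "drive_tool", "body": {
  "rows": [
    [[0,0,-0.2,0,0,0,0],[0,0,-0.2,0,0,0,0],[0,0,-0.2,0,0,0,0],[0.115,0.04,0,0,0,0.0498,0],[0.119,0.022,0,0,0,0.0498,0]]
  ]
}}

```text
t: 23.15
eef_pos: [597.1, -237.3, 197.0]
tcp_rot: [3.142, -0.001, 2.481]
ft_force: [-0.2, -0.1, -3.1]
opening: 0.63
grip_force: 30.0
```

{"method": "drive_tool", "body": {
  "rows": [
    [[0.121,0.003,0,0,0,0.0498,0],[0.12,-0.016,0,0,0,0.0498,0],[0.116,-0.035,0,0,0,0.0498,0],[0.109,-0.052,0,0,0,0.0498,0],[0.1,-0.069,0,0,0,0.0498,0]]
  ]
}}

```text
t: 23.78
eef_pos: [479.0, -142.2, 196.9]
tcp_rot: [-3.141, -0.001, 1.699]
ft_force: [-0.3, 1.2, -2.5]
opening: 0.632
grip_force: 30.0
```

{"method": "drive_tool", "body": {
  "rows": [
    [[0.088,-0.084,0,0,0,0.0498,0],[0,0,0,0,0,0,0],[0,0,0.2,0,0,0,0],[0,0,0.2,0,0,0,0],[0,0,0,0,0,0,0]]
  ]
}}

```text
t: 24.4
eef_pos: [455.2, -123.7, 95.0]
tcp_rot: [-3.136, -0.002, 1.549]
ft_force: [-0.5, 0.5, -1.1]
opening: 0.632
grip_force: 30.0
```

```bash
python3 -c "
from h import *
p=env.read_camera('side')
for o in ('condenser','slit','lamp'):
    print(o,[(round(d['score'],2),world(p,d['at']).round()) for d in env.place_of(o,p)[:1]])
plan([(456,-124,70,88.7,0),(456,-124,54.5,88.7,0,1)])"
```

```text
condenser [(0.67, array([ 459., -123.,   49.]))]
slit [(0.91, array([458., -54.,   6.]))]
lamp [(0.69, array([ 453., -196.,    9.]))]
now 24.6 [ 457.5 -124.5   99.1] [1.799e+02 1.000e-01 8.870e+01]
[[[0.002,-0.006,0.116,0,0,0.0001,0],[0.0,0.0,0.062,0,0,-0.0,0],[0,0,0,0,0,0,0]]]
```

{"method": "drive_tool", "body": {
  "rows": [
    [[0,-0.005,0.08,0,0,0,0],[0,0,0.04,0,0,0,0],[0,0,0.035,0,0,0,0],[0,0,0.02,0,0,0,0],[0,0,0,0,0,0,0]]
  ]
}}

```text
t: 25.22
eef_pos: [456.1, -124.5, 54.7]
tcp_rot: [3.139, 0.001, 1.548]
ft_force: [-0.4, -1.2, 8.5]
opening: 0.63
grip_force: 30.0
```

{"method": "drive_tool", "body": {
  "rows": [
    [[0,0,0,0,0,0,0],[0,0,0,0,0,0,0]]
  ]
}}

```text
t: 25.48
eef_pos: [456.1, -124.5, 54.7]
tcp_rot: [3.139, 0.001, 1.548]
ft_force: [-0.4, -0.6, 7.5]
opening: 0.629
grip_force: 30.0
```

{"method": "drive_tool", "body": {
  "rows": [
    [[0,0,0,0,0,0,0.9],[0,0,0,0,0,0,0.9],[0,0,0,0,0,0,0.9],[0,0,-0.03,0,0,0,0.9],[0,0,-0.06,0,0,0,0.9]]
  ]
}}

```text
t: 26.1
eef_pos: [454.9, -123.9, 76.4]
tcp_rot: [-3.141, -0.0, 1.548]
ft_force: [0.2, -0.0, 0.6]
opening: 0.901
grip_force: 0.0
```

{"method": "drive_tool", "body": {
  "rows": [
    [[0,0,-0.12,0,0,0,0.9],[0,0,-0.12,0,0,0,0.9],[0,0,0,0,0,0,0.9]]
  ]
}}

```text
t: 26.48
eef_pos: [456.0, -124.3, 138.2]
tcp_rot: [3.138, 0.001, 1.548]
ft_force: [0.0, 0.2, -0.1]
opening: 0.902
grip_force: 0.0
```

```bash
python3 -c "
from h import *
p=env.read_camera('side')
for o in ('collimator','slit','condenser','filter'):
    print(o,[(round(d['score'],2),world(p,d['at']).round()) for d in env.place_of(o,p)[:2]])
plan([(611,73,130,23,.9,1),(611,73,46,23,.9,1)])"
```

```text
collimator [(0.88, array([457.,  12.,   5.]))]
slit [(0.8, array([456., -56.,   7.])), (0.55, array([ 459., -124.,   11.]))]
condenser [(0.98, array([ 459., -126.,    9.])), (0.34, array([764., 183.,  -3.]))]
filter [(0.58, array([615.,  73.,  -0.]))]
now 26.73 [ 454.7 -123.9  135.4] [-179.9   -0.    88.7]
[[[0.115,0.087,0.003,0,0,0.0521,0.9],[0.127,0.067,0.003,0,0,0.0521,0.9],[0.136,0.045,0.003,0,0,0.0521,0.9],[0.142,0.022,0.003,0,0,0.0521,0.9],[0.144,-0.001,0.003,0,0,0.0521,0.9]]]
[[[0.142,-0.024,0.003,0,0,0.0521,0.9],[0.136,-0.047,0.003,0,0,0.0521,0.9],[0,0,0,0,0,0,0.9],[0.0,0.0,0.168,0,0,-0.0,0.9],[0.0,0.0,0.168,0,0,-0.0,0.9]]]
[[[0,0,0,0,0,0,0.9]]]
```

{"method": "drive_tool", "body": {
  "rows": [
    [[0.115,0.087,0,0,0,0.0521,0.9],[0.127,0.067,0,0,0,0.0521,0.9],[0.136,0.045,0,0,0,0.0521,0.9],[0.142,0.022,0,0,0,0.0521,0.9],[0.144,-0.001,0,0,0,0.0521,0.9]]
  ]
}}

```text
t: 27.35
eef_pos: [567.1, 17.8, 135.2]
tcp_rot: [-3.14, 0.001, 0.724]
ft_force: [-0.7, -0.8, -0.2]
opening: 0.904
grip_force: 0.0
```

{"method": "drive_tool", "body": {
  "rows": [
    [[0.142,-0.024,0,0,0,0.0521,0.9],[0.136,-0.047,0,0,0,0.0521,0.9],[0,0,0,0,0,0,0.9]]
  ]
}}

```text
t: 27.72
eef_pos: [612.1, 74.7, 134.8]
tcp_rot: [-3.141, 0.001, 0.403]
ft_force: [-0.8, -0.3, 0.0]
opening: 0.901
grip_force: 0.0
```

{"method": "drive_tool", "body": {
  "rows": [
    [[0,0,0.12,0,0,0,0.9],[0,0,0.12,0,0,0,0.9],[0,0,0.08,0,0,0,0.9],[0,0,0.035,0,0,0,0.9],[0,0,0,0,0,0,0.9]]
  ]
}}

```text
t: 28.35
eef_pos: [611.2, 72.7, 47.0]
tcp_rot: [-3.141, 0.001, 0.403]
ft_force: [0.8, 0.4, 1.4]
opening: 0.903
grip_force: 0.0
```

{"method": "drive_tool", "body": {
  "rows": [
    [[0,0,0,0,0,0,0],[0,0,0,0,0,0,0],[0,0,0,0,0,0,0],[0,0,0,0,0,0,0],[0,0,0,0,0,0,0]]
  ]
}}

```text
t: 28.98
eef_pos: [611.7, 73.2, 47.6]
tcp_rot: [-3.142, -0.0, 0.402]
ft_force: [-0.1, 0.1, 2.2]
opening: 0.529
grip_force: 30.0
```

{"method": "drive_tool", "body": {
  "rows": [
    [[0,0,0,0,0,0,0],[0,0,0,0,0,0,0],[0,0,0,0,0,0,0]]
  ]
}}

```text
t: 29.35
eef_pos: [611.7, 73.2, 47.6]
tcp_rot: [-3.141, -0.0, 0.402]
ft_force: [-0.7, 2.0, 3.4]
opening: 0.526
grip_force: 30.0
```

```bash
python3 -c "
from h import *
s=env.state();print(s['opening'],s['grip_force'],s['ft_force'])
x,y=s['eef_pos'][:2]
plan([(x,y,205,23,0),(459,79,205,88.7,0,1),(459,79,95,88.7,0,1)])"
```

```text
0.5264738906055103 29.959951043128967 [-0.71301722  1.98240024  3.35523477]
now 29.35 [611.7  73.2  47.6] [-180.   -0.   23.]
[[[0.0,0.0,-0.157,0,0,0.0001,0],[0.0,0.0,-0.157,0,0,0.0001,0],[0.0,0.0,-0.157,0,0,0.0001,0],[0.0,0.0,-0.157,0,0,0.0001,0],[-0.079,-0.037,-0.0,0,0,-0.0521,0]]]
[[[-0.072,-0.05,-0.0,0,0,-0.0521,0],[-0.063,-0.061,-0.0,0,0,-0.0521,0],[-0.052,-0.07,-0.0,0,0,-0.0521,0],[-0.04,-0.078,-0.0,0,0,-0.0521,0],[-0.027,-0.083,-0.0,0,0,-0.0521,0]]]
[[[-0.013,-0.086,-0.0,0,0,-0.0521,0],[0,0,0,0,0,0,0],[0.0,0.0,0.147,0,0,-0.0,0],[0.0,0.0,0.147,0,0,-0.0,0],[0.0,0.0,0.147,0,0,-0.0,0]]]
[[[0,0,0,0,0,0,0]]]
```

{"method": "drive_tool", "body": {
  "rows": [
    [[0,0,-0.157,0,0,0,0],[0,0,-0.157,0,0,0,0],[0,0,-0.157,0,0,0,0],[0,0,-0.157,0,0,0,0],[-0.079,-0.037,0,0,0,-0.0521,0]]
  ]
}}

```text
t: 29.98
eef_pos: [591.2, 73.6, 206.6]
tcp_rot: [3.139, -0.004, 0.569]
ft_force: [-0.4, 0.2, -3.9]
opening: 0.526
grip_force: 30.0
```

{"method": "drive_tool", "body": {
  "rows": [
    [[-0.072,-0.05,0,0,0,-0.0521,0],[-0.063,-0.061,0,0,0,-0.0521,0],[-0.052,-0.07,0,0,0,-0.0521,0],[-0.04,-0.078,0,0,0,-0.0521,0],[-0.027,-0.083,0,0,0,-0.0521,0]]
  ]
}}

```text
t: 30.6
eef_pos: [479.5, 78.0, 203.9]
tcp_rot: [-3.141, 0.0, 1.39]
ft_force: [0.1, 0.5, -3.6]
opening: 0.523
grip_force: 30.0
```

{"method": "drive_tool", "body": {
  "rows": [
    [[-0.013,-0.086,0,0,0,-0.0521,0],[0,0,0,0,0,0,0],[0,0,0.147,0,0,0,0],[0,0,0.147,0,0,0,0],[0,0,0.147,0,0,0,0]]
  ]
}}

```text
t: 31.22
eef_pos: [459.6, 78.8, 92.9]
tcp_rot: [3.141, -0.0, 1.545]
ft_force: [0.4, -0.6, -3.7]
opening: 0.527
grip_force: 30.0
```

{"method": "drive_tool", "body": {
  "rows": [
    [[0,0,0,0,0,0,0],[0,0,0,0,0,0,0]]
  ]
}}

```text
t: 31.48
eef_pos: [459.7, 78.9, 95.0]
tcp_rot: [3.141, -0.0, 1.547]
ft_force: [0.1, 1.0, -2.2]
opening: 0.529
grip_force: 30.0
```

```bash
python3 -c "
from h import *
p=env.read_camera('side')
for o in ('filter','screen'):
    print(o,[(round(d['score'],2),world(p,d['at']).round()) for d in env.place_of(o,p)[:1]])
plan([(459,79,70,88.7,0),(459,79,54.5,88.7,0,1)])"
```

```text
filter [(0.81, array([464.,  78.,  50.]))]
screen [(0.6, array([464., 140.,  11.]))]
now 31.62 [459.6  79.   95.4] [179.9  -0.   88.7]
[[[0.0,-0.002,0.102,0,0,-0.0002,0],[0.0,0.0,0.062,0,0,-0.0,0],[0,0,0,0,0,0,0]]]
```

{"method": "drive_tool", "body": {
  "rows": [
    [[0,0,0.07,0,0,0,0],[0,0,0.04,0,0,0,0],[0,0,0.035,0,0,0,0],[0,0,0.02,0,0,0,0],[0,0,0,0,0,0,0]]
  ]
}}

```text
t: 32.25
eef_pos: [460.3, 79.0, 54.1]
tcp_rot: [3.138, -0.0, 1.548]
ft_force: [0.4, 1.4, 10.7]
opening: 0.526
grip_force: 30.0
```

{"method": "drive_tool", "body": {
  "rows": [
    [[0,0,0,0,0,0,0],[0,0,0,0,0,0,0]]
  ]
}}

```text
t: 32.5
eef_pos: [460.3, 79.1, 54.1]
tcp_rot: [3.138, -0.0, 1.548]
ft_force: [1.9, 0.0, 10.6]
opening: 0.523
grip_force: 30.0
```

Release, rise, and move clear for a look.

{"method": "drive_tool", "body": {
  "rows": [
    [[0,0,0,0,0,0,0.85],[0,0,0,0,0,0,0.85],[0,0,0,0,0,0,0.85],[0,0,-0.03,0,0,0,0.85],[0,0,-0.06,0,0,0,0.85]]
  ]
}}

```text
t: 33.12
eef_pos: [458.5, 78.9, 75.7]
tcp_rot: [-3.14, -0.0, 1.548]
ft_force: [0.5, 0.2, -0.1]
opening: 0.847
grip_force: 0.0
```

{"method": "drive_tool", "body": {
  "rows": [
    [[0,0,-0.2,0,0,0,0.85],[0,0,-0.2,0,0,0,0.85],[0,0,-0.2,0,0,0,0.85],[0.2,0,0,0,0,0,0.85],[0.2,0,0,0,0,0,0.85]]
  ]
}}

```text
t: 33.75
eef_pos: [461.2, 179.8, 226.8]
tcp_rot: [3.14, -0.001, 1.546]
ft_force: [0.1, -0.5, -0.5]
opening: 0.846
grip_force: 0.0
```

{"method": "drive_tool", "body": {
  "rows": [
    [[0.2,0,0,0,0,0,0.85],[0.2,0,0,0,0,0,0.85],[0.2,0,0,0,0,0,0.85],[0.2,-0.1,0,0,0,0,0.85],[0.2,-0.1,0,0,0,0,0.85]]
  ]
}}

```text
t: 34.38
eef_pos: [415.9, 431.4, 225.8]
tcp_rot: [-3.142, 0.0, 1.548]
ft_force: [0.6, 0.1, 0.2]
opening: 0.851
grip_force: 0.0
```

{"method": "drive_tool", "body": {
  "rows": [
    [[0.15,-0.2,0,0,0,0,0.85],[0.15,-0.2,0,0,0,0,0.85],[0.15,-0.2,0,0,0,0,0.85],[0,0,0,0,0,0,0.85]]
  ]
}}

```text
t: 34.88
eef_pos: [266.0, 547.7, 225.8]
tcp_rot: [-3.141, -0.0, 1.553]
ft_force: [0.3, -1.1, 1.3]
opening: 0.851
grip_force: 0.0
```

```bash
python3 -c "
from h import *
I=[]
for n in ('side','top'):
  p=env.read_camera(n)
  for o in 'lamp condenser slit collimator filter screen tissue bottle objective_case'.split():
    print(n,o,[(round(d['score'],2),world(p,d['at']).round()) for d in env.place_of(o,p)[:1]])
  c=p['color'][150:310,310:430] if n=='side' else p['color'][270:350,270:490]
  I.append(cv2.resize(c,(400,533)if n=='side' else (400,145),interpolation=cv2.INTER_CUBIC))
I[1]=cv2.copyMakeBorder(I[1],0,533-145,0,0,cv2.BORDER_CONSTANT)
cv2.imwrite('pics/end.png',np.hstack(I))
"
```

```text
side lamp [(0.72, array([ 451., -195.,    9.]))]
side condenser [(0.83, array([ 459., -124.,    8.]))]
side slit [(0.65, array([458., -56.,   7.]))]
side collimator [(0.61, array([460.,  12.,   8.]))]
side filter []
side screen [(0.69, array([466., 144.,  11.]))]
side tissue [(0.75, array([448., 361.,   2.]))]
side bottle [(0.61, array([765., 183.,   2.]))]
side objective_case [(0.9, array([757.,   1.,  -4.]))]
top lamp [(0.78, array([ 457., -192.,    6.]))]
top condenser [(0.89, array([ 462., -117.,   13.]))]
top slit [(0.65, array([456., -56.,   6.]))]
top collimator [(0.74, array([458.,  15.,  11.]))]
top filter [(0.7, array([459.,  81.,   8.]))]
top screen [(0.73, array([461., 144.,   5.]))]
top tissue [(0.81, array([445., 362.,   2.]))]
top bottle []
top objective_case []
```

View pics/end.png

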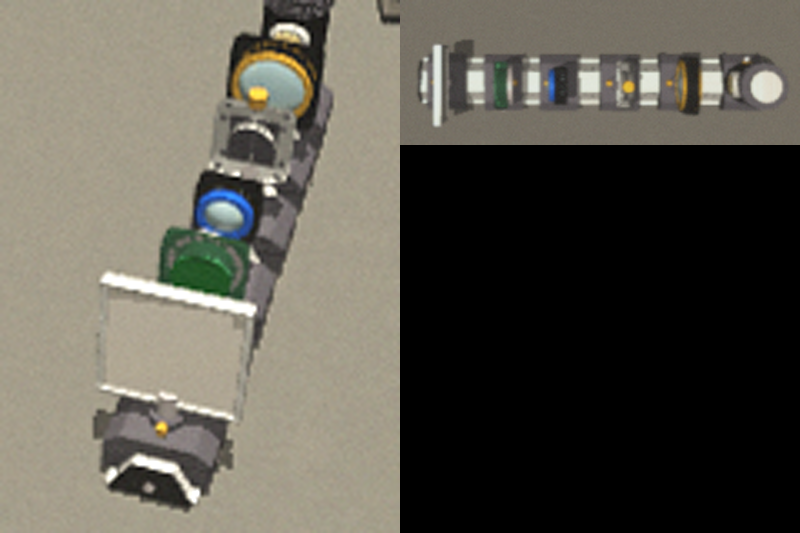

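The picture shows all four seated in line on the rail. The blue ring faces the screen and the steel ring faces the lamp.

```bash
python3 -c "
from cell import env
print(env.job_done())"
```

```text
the job is handed in; nothing more can be done
None
```

The condenser, slit, collimator and filter are on the rail and let go, at about 70, 70, 70 and 65 mm spacing, with the collimator's blue ring to the screen and the filter's steel ring to the lamp; nothing tipped, the bystanders look unmoved, and the job is handed in (no verdict was returned).

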